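Open the bench suction gate to its second stop and start the extractor

TASK

Get the dust extraction going before sanding: push the T-handled slide lever on the grey suction box out of the closed end of its slot, past the half-open click in the middle and fully home against the stop at the other end. Then press the flat start button of the loose two-button hand station fully down and let go; leave its mushroom-headed stop button alone. Do it all by touch with the fingertips or the outside of the fingers: do not grip the lever, do not lift or shift the hand station, do not disturb the other things, and finish clear of everything.

Things in the scene. Friction and masses are not known exactly. Their poses are not given: they have to be found in the camera images.
- valve: suction box fixed to the bench, painted grey sheet metal, 130 (x) x 170 (y) x 72 mm high, origin at the centre of its underside. Its -x face has a black intake grille; a 63 mm metal pipe leaves its +x face and bends down into the bench within 170 mm of the origin. A straight black slot runs along y in the middle of its flat top, with three notch marks beside it (closed, half open, fully open) and a row of white bars that widen towards the fully open end.
- gate_handle (a point): centre of the lever's grip: a black round bar 18 mm thick and 56 mm long lying along the box's x, 40 mm above the box top, on an upright steel stem 14 mm (y) x 10 mm (x) (a T seen from the front). It slides level along the box's +y; point axes are the box's axes.
- gate_lever (a joint): slide of the lever in metres along the box's +y: 0 closed (handle 38 mm to -y of the box centre), about 0.038 the half-open click (box centre), 0.076 the fully open hard stop (38 mm to +y). Between the stages the detent pushes back with up to about 6.5 N, then draws the lever on towards the next stage; up to about 7 N of push passes it. The lever stays where a stage holds it.
- station: loose hand station standing flat on the bench: grey plastic box 66 (x) x 150 (y) x 46 mm high, 0.4 to 0.8 kg, dark plate on top, cable gland stub on its -y end; origin at the centre of its underside. Start button at y = +35 mm, stop button at y = -35 mm.
- start_top (a point): centre of the top face of the start button: flat black disc 32 mm in diameter, top 67 mm above the bench, in a low metal ring.
- start_button (a joint): travel of the start button in metres, 0 up, 0.006 fully down; springs back; needs 1.5 N at first and about 5 N to go fully down.
- stop_top (a point): top centre of the stop button: black mushroom head 40 mm in diameter, top 81 mm above the bench. Not to be pressed.
- stop_button (a joint): travel of the stop button in metres, 0 up, 0.006 down; same spring.
- sanding_block: loose cork sanding block, 90 x 55 x 32 high; origin centre of underside
- mug: loose white mug, 76 across, 85 high; origin centre of underside
- pencil: loose flat carpenter's pencil, 150 x 13 x 7; origin centre of underside
- chisel: loose narrow hand tool with wooden handle, about 240 long, lying at the back of the bench
- mallet: loose hammer with wooden handle, about 280 long, lying at the back of the bench
- glue: loose white glue bottle, 60 across, 170 high, at the back of the bench; origin centre of underside
- bridge_block: loose wooden guitar bridge blank, 35 x 110 x 28 high, on the right; origin centre of underside
Not all that is in view belongs to the job. What is shaped like the station but blue or pink is not meant.

How it is judged (in metres and radians):
On the way, in this order (a step that is already met when the one before it is completed fails the run):
1. the lever is fully home at its second stop (value of joint gate_lever above 0.072 m), for 0.2 s.
2. the start button is pressed fully down (value of joint start_button above 0.0045 m), for 0.05 s.
3. the start button is let go (value of joint start_button below 0.0015 m), for 0.1 s.
At the end, for the whole second after the job is handed in: the lever is within 4 mm of its fully open stop, both buttons are up, the hand station stands flat and at rest within 30 mm of where it was, and every bystander is within 30 mm of where it was (value of joint gate_lever above 0.072 m and value of joint each of start_button, stop_button below 0.0015 m and linear speed of station below 0.01 m/s and angle between station's own z axis and vertical below 0.05 rad and distance of each of station, sanding_block, mug, pencil, chisel, mallet, glue, bridge_block from where it was at the start of the episode below 0.03 m); the robot touches nothing.
It fails at once if the start button is pressed before the lever is fully home (value of joint start_button above 0.004 m and value of joint gate_lever below 0.07 m).
It fails at once if the stop button is pressed (value of joint stop_button above 0.003 m).
It fails at once if the lever's grip is pinched between the fingers (contact force between the fingers and gate_lever above 1 N and y of the grasp point in the frame of gate_handle between -0.007 and 0.007 m and x of the grasp point in the frame of gate_handle between -0.033 and 0.033 m and z of the grasp point in the frame of gate_handle below 0.021 m).
It fails at once if the hand station is lifted, tipped or shifted by more than 30 mm (height (world z) of station above 0.012 m or angle between station's own z axis and vertical above 0.2 rad or distance of station from where it was at the start of the episode above 0.03 m).
It fails at once if a bystander is shifted by more than 30 mm (distance of any of sanding_block, mug, pencil, chisel, mallet, glue, bridge_block from where it was at the start of the episode above 0.03 m).
It also fails if it takes over 48 s, if anything falls off the work surface, if the arm or the gripper's body presses on something with over 40 N, if the wrist force passes 120 N, or if a joint passes its speed limit or range.

ROBOT

A 6-joint arm with a two-finger parallel gripper is mounted at the origin on the work surface. World frame = base frame: x ahead of the robot, y to its left, z up, the work surface at z = 0. Lengths are in m, angles in degrees, forces in N, time in s.
With the tool pointing down it reaches from about 0.35 to 0.875 m from the base axis. Payload 15.5 kg.
Tool frame: the origin (TCP) lies midway between the tips of the shut fingers; the grasp point (between the pads) lies 19 mm behind it; y points along the fingers, z is the direction in which the jaws open and shut, and the axes are right-handed (so a half turn about y gives the same grasp; the last joint's range is limited). The gripper opens to 85 mm and grips with 20 to 120 N. Pads are 22 mm wide; open, the fingers measure 114 mm over their backs; the gripper's body (76 mm by 85 mm) begins 54 mm behind the grasp point. The pads swing forward as they close: fully open they stand 13 mm farther back than shut.
Start: joints at [63.57, 28.281, 77.091, -0, 74.628, -5.472], TCP at [0.224, 0.584, 0.211] pointing down, gripper open.
Joint ranges: [-166.48, 166.48], [-47.26, 123.95], [12.59, 153.08], [-70.14, 250.14], [6.76, 159.57], [-176.63, 176.63]. Speed limits (degrees/s): [108.29, 108.29, 147.25, 172.46, 172.46, 172.46].

INTERFACE

Orientations are given as [roll, pitch, yaw] about the fixed x, y, z axes, in that order (R = Rz(yaw) Ry(pitch) Rx(roll)).
In Python, from plant import robot gives the robot as it stands. The module is installed in compiled form; this text tells all that it offers.
- The arm moves only by the tool carry_out, never from a script. Its argument "series" is a list of rows, each a list of 3 entries, a list of its own where there are three numbers: the turn, a rotation vector about the tool's x, y, z in rad, then the shift along the tool's x, y, z in mm, then the finger opening in mm, from 0 to 85.4. In form: [[[rx, ry, rz], [tx, ty, tz], claw], ...]. A call has 1 to 10 rows; each row is the pose to reach, as a shift and turn from the pose measured when the call began, along the tool's axes at that moment; what a row does not reach only later rows make up. A row lasts 1/8 s, in which the tool goes at most 62.5 mm and 10.7 degrees, less where a joint would pass 70% of its speed; a pose out of reach is approached as far as the arm can. A call with a gripper value outside its range is refused whole. The fingers move at their own pace and stop on an object; the grip force is fixed at half the most. Time passes only in rows, so rows that repeat a pose let the fingers close. It gives the time, the measured TCP pose, the force and the opening at its end, in the units of the state.
- robot.observe(): the state, without advancing time (a new reading comes with each control period).
- robot.grab_frame(name): name is "scene" or "side" or "wrist"; returns a dict with "image" (480x640x3 uint8, blue, green, red), "z_map" (480x640 float32, m along the optical axis (not along the pixel's ray), 0 where there is no reading), "vertical_fov" (degrees; the focal length in pixels is half the picture's height over the tangent of half this angle, whatever the lens; pixels are square), "cx", "cy" (the principal point, pixels), "eye" and "attitude" of the camera in the world; the wrist camera has in their place "T_tool_cam" (4x4, takes a point from camera to tool coordinates, whose origin is the TCP and whose axes are the tool frame's). Camera axes: x right, y down, z forward; pixel columns grow to the right and rows downward; lengths in m; the calibration is good to about 2 mm. The wrist camera is an equidistant fisheye: a pixel r from the principal point sees the ray r / f radians off the axis. A picture is of the moment at which its call begins: read the wrist's pose just before it.
- robot.hand_in(): hands the job in, once; it reports no verdict.
Trained networks look in a picture, given as the dict that the camera call returned (one of the last four; its "shot" number tells which), for a name from the list of things; names that differ only in an ending like _2 or _b are one class to them, and where a whole thing is asked for, a point or a joint stands for the part that bears it (a point fixed in the world has none). Each returns a list of dicts, best first, with "p" (0 to 1); they miss things now and then, are a little off and sometimes report something else, mostly with a low value. They report only what shows in the picture. A call takes as long as a camera call. They do not tell look-alikes from the thing itself.
- robot.outline_of(picture, thing): "pixels" (480x640 bool, what is visible of it) and "rect" ([left, top, right, bottom] in pixels, round what is visible of it).
The state is a dict: "clock": time; "joint_positions": joint angles; "dq": joint speeds; "tau": joint torques, N m; "ee_pos": TCP position; "tcp_rot": TCP orientation; "contact_force": force on the tool from outside, world axes, zero at the start; "moment": the same for the moment, N m; "grip_width": finger opening in m.
Only numpy, scipy, OpenCV 4.12 (cv2) and the standard library are available. Lean on these libraries where they do the work, as an engineer would, in place of code of your own. Each camera call takes 0.05 s, during which the arm holds its last target.

## Working session

There is one attempt and no reset: what is moved stays moved. The work goes in short steps, Python scripts to look and compute and a tool call to move; the robot and the scene stay as the last step left them, time stands still between calls to the robot, and variables do not carry over. Pictures are saved under pics/ and viewed, and the job is handed in when it is done.

Besides the shell and the picture viewer there is one more tool, called after "Emit:" in YAML: its name, and indented under it one key for each argument. carry_out: Moves the arm, as the interface text tells. Its arguments: {"type":"object","properties":{"series":{"type":"array"}},"required":["series"]}

```bash
mkdir -p pics
cat > h.py <<'E'
import numpy as np,cv2
from plant import robot
from scipy.spatial.transform import Rotation as R
E
python3 - <<'E'
from h import *
s=robot.observe();print(s)
for n in ["scene","side"]:
    f=robot.grab_frame(n);cv2.imwrite(f"pics/{n}0.png",f["image"]);np.save(n+"0.npy",f,allow_pickle=True)
    print({k:v for k,v in f.items() if k not in("image","z_map")})
    for t in ["valve","gate_handle","station","start_top","stop_top"]:
        print(t,[(round(d["p"],2),d["rect"]) for d in robot.outline_of(f,t)])
E
```

```text
{'clock': 0.0, 'joint_positions': array([ 6.35704709e+01,  2.83156787e+01,  7.71285557e+01,  3.92206186e-04,
        7.46297365e+01, -5.47293501e+00]), 'dq': array([-0.03642163, -0.03145563, -0.08001172, -0.05468704, -0.04537361,
        0.11243781]), 'tau': array([ 8.91883678e-05, -8.82160234e+01, -3.83894026e+01,  1.36778567e-04,
        9.69771354e-03, -1.01306418e-04]), 'ee_pos': array([0.22336273, 0.58328838, 0.20998324]), 'tcp_rot': array([-9.00735976e+01,  7.43133117e-03, -2.09567031e+01]), 'contact_force': array([ 0.06229971, -0.5190942 ,  0.77557345]), 'moment': array([-0.02745503, -0.0464403 ,  0.05200057]), 'grip_width': 0.08526600106878955}
{'vertical_fov': 44.11505740296545, 'cx': 309.4236202293942, 'cy': 233.23320109578157, 'eye': array([1.52273409, 0.05644526, 1.05365383]), 'attitude': array([-133.35265821,   -0.31739632,  102.19354907]), 'shot': 1}
valve [(0.86, [419.0, 237.9, 509.9, 335.0])]
gate_handle [(0.62, [445.1, 237.4, 462.3, 260.8]), (0.6, [269.6, 222.3, 280.7, 233.5]), (0.23, [257.3, 223.0, 319.6, 253.8])]
station [(0.83, [260.4, 218.8, 321.8, 254.4]), (0.73
[... 419 characters left out ...]
'attitude': array([-1.38879835e+02, -9.13222522e-02, -1.68591736e+02]), 'shot': 2}
valve [(0.7, [340.0, 248.2, 352.1, 258.5]), (0.68, [223.3, 347.0, 336.3, 452.7])]
gate_handle [(0.59, [283.5, 356.7, 314.4, 376.9])]
station [(0.77, [357.6, 130.6, 396.0, 174.4]), (0.74, [393.7, 225.2, 454.2, 275.6]), (0.74, [218.9, 280.8, 264.2, 323.6]), (0.71, [328.8, 223.8, 360.0, 279.5]), (0.68, [409.6, 165.7, 455.9, 209.4]), (0.28, [152.2, 264.9, 216.0, 367.6])]
start_top [(0.6, [422.4, 184.6, 432.9, 193.0]), (0.56, [338.9, 248.4, 352.5, 257.8]), (0.51, [408.7, 228.2, 421.4, 238.5])]
stop_top [(0.54, [334.5, 224.1, 349.4, 236.8]), (0.51, [375.1, 141.9, 388.1, 151.8]), (0.43, [433.1, 237.0, 446.3, 253.6])]
```

View pics/scene0.png

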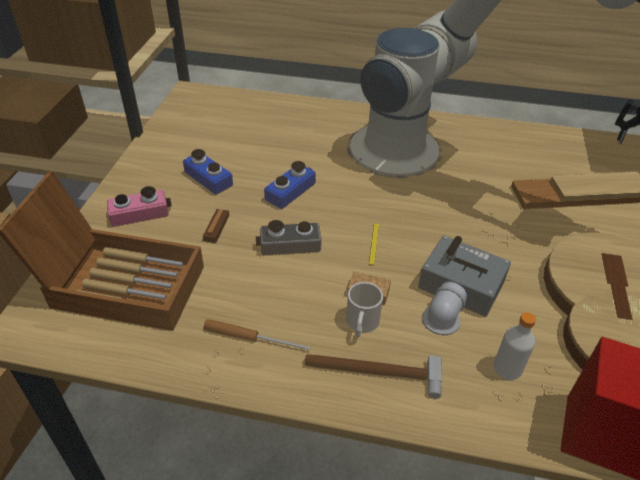

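View pics/side0.png

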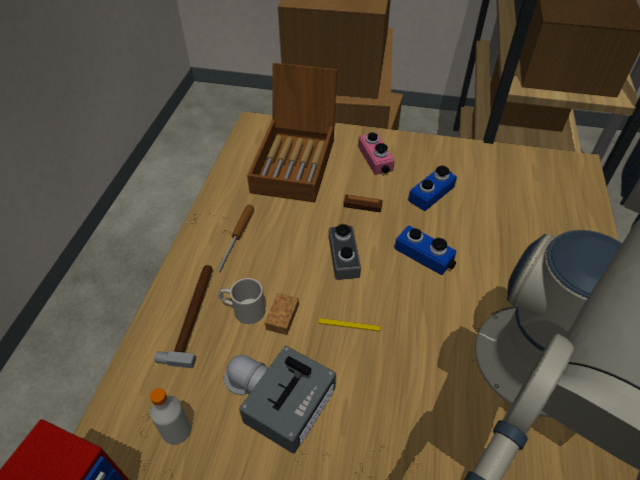

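The scene view shows one grey station at about (290,237), blue ones at (208,172) and (290,184), and a pink one at (138,206). In the side view the grey one is at (344,250). Only the grey one fits. The valve is at (465,273), with its lever at (455,245). Next I'll enlarge both and measure.

```bash
cat >> h.py <<'E'
def cloud(f):
    H,W=f["z_map"].shape; fl=H/2/np.tan(np.radians(f["vertical_fov"])/2)
    u,v=np.meshgrid(np.arange(W),np.arange(H)); z=f["z_map"]
    P=np.stack([(u-f["cx"])/fl*z,(v-f["cy"])/fl*z,z],-1)
    return P@R.from_euler("xyz",f["attitude"],degrees=True).as_matrix().T+f["eye"]
def rectfit(P):
    c,s,a=cv2.minAreaRect((P[:,:2]*1000).astype(np.float32)); return np.round(c,1),np.round(s,1),round(a,1)
E
python3 - <<'E'
from h import *
tiles=[]
for n,bs in [("scene",[(410,225,520,335),(250,210,330,262)]),("side",[(215,340,345,455),(315,215,375,285)])]:
    f=np.load(n+"0.npy",allow_pickle=True).item(); P=cloud(f); im=f["image"]
    print(n,"bench z",np.median(P[300:330,250:300 ] if n=="scene" else P[340:360,350:450],axis=(0,1)))
    for b in bs:
        l,t,r,bb=b; tiles.append(cv2.resize(im[t:bb,l:r],(400,300),interpolation=cv2.INTER_CUBIC))
    # valve top
    for (l,t,r,b),(lo,hi),name in [(bs[0],(.068,.076),"valvetop"),(bs[0],(.098,.13),"handle"),(bs[1],(.042,.052),"stationtop"),(bs[1],(.062,.071),"start"),(bs[1],(.075,.086),"stop")]:
        Q=P[t:b,l:r].reshape(-1,3); m=(Q[:,2]>lo)&(Q[:,2]<hi)&np.isfinite(Q[:,2]); Q=Q[m]
        print(name,len(Q),np.round(np.median(Q,0),4),rectfit(Q) if len(Q)>4 else None)
cv2.imwrite("pics/crops.png",np.vstack([np.hstack(tiles[:2]),np.hstack(tiles[2:])]))
E
```

```text
scene bench z [ 0.70812745 -0.19457505 -0.00170741]
valvetop 2277 [0.5345 0.2199 0.0703] (array([556.1, 205.2]), array([169. , 192.2]), 70.1)
handle 250 [0.5358 0.186  0.1168] (array([625.8, 233.5]), array([295.5,  48. ]), 25.7)
stationtop 687 [ 0.494  -0.2116  0.0459] (array([ 487.2, -211.1]), array([ 67.9, 148.5]), 17.8)
start 121 [ 0.4801 -0.1829  0.0656] (array([ 485.2, -213.4]), array([ 35.9, 103.3]), 20.0)
stop 77 [ 0.4975 -0.2448  0.0778] (array([ 498.2, -243.2]), array([32.2, 35.9]), 67.7)
side bench z [ 0.30589242  0.03944756 -0.00073055]
valvetop 4467 [0.5247 0.2292 0.0713] (array([554.6, 208.7]), array([170.1, 197.1]), 70.4)
handle 257 [0.5097 0.1867 0.1176] (array([510.5, 183.8]), array([18., 56.]), 71.9)
stationtop 662 [ 0.4775 -0.1996  0.0463] (array([ 480.9, -206.6]), array([ 64.8, 151.3]), 17.6)
start 109 [ 0.4722 -0.1766  0.0659] (array([ 481.1, -208.6]), array([ 34.3, 106.3]), 20.0)
stop 89 [ 0.4922 -0.2382  0.0777] (array([ 491.9, -239.4]), array([36.3, 30.1]), 41.4)
```

View pics/crops.png

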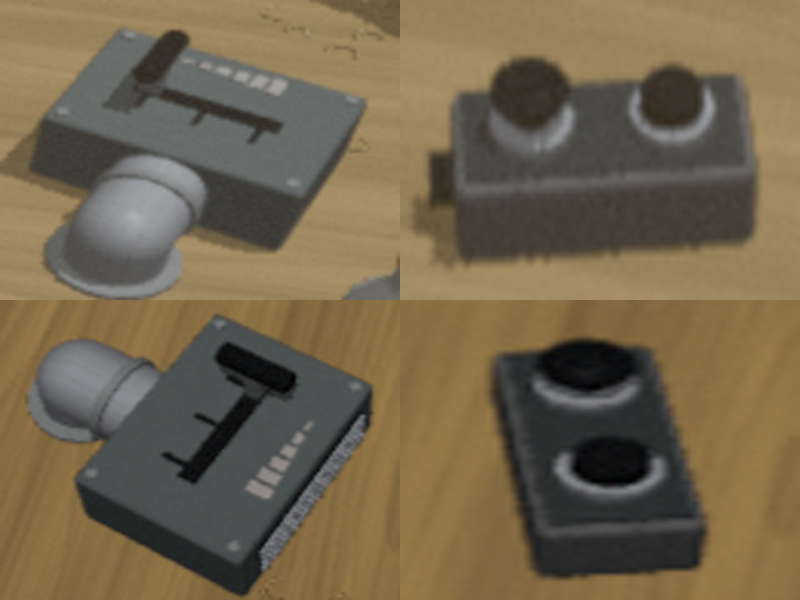

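The crops confirm both targets. On the grey station, the stop is the big mushroom at the gland end and the start is the flat disc. On the valve, the lever is at its closed end and the bars widen towards +y. Both poses fit the given sizes: the box yaw is about -18° and the handle is near (0.51, 0.184). I'll close the fingers and move to the -y side of the handle, staying high.

Emit:
carry_out:
  series:
    - [[0, 0, 0], [46, 0, -35], 0]
    - [[0, 0, 0], [92, 0, -70], 0]
    - [[0, 0, 0], [138, 0, -105], 0]
    - [[0, -0.02, 0], [184, 0, -140], 0]
    - [[0, -0.05, 0], [230, 0, -175], 0]
    - [[0, -0.05, 0], [276, 0, -210], 0]
    - [[0, -0.05, 0], [322, 0, -245], 0]
    - [[0, -0.05, 0], [368, 0, -280], 0]
    - [[0, -0.05, 0], [414, 0, -319], 0]
    - [[0, -0.05, 0], [414, 0, -319], 0]

```text
clock: 1.85
ee_pos: [0.4979, 0.1344, 0.2106]
tcp_rot: [-90.0, -0.1, -18.4]
contact_force: [-0.7, 0.2, -0.2]
grip_width: -0.0001
```

Run:
```python
from h import *
s=robot.observe();print(s["clock"],s["ee_pos"],s["tcp_rot"],s["grip_width"],s["contact_force"])
f=robot.grab_frame("wrist");f["s"]=s;np.save("w1.npy",f,allow_pickle=True);cv2.imwrite("pics/w1.png",f["image"])
print({k:v for k,v in f.items() if k not in("image","z_map","s")})
for t in ["gate_handle"]: print([(d["p"],d["rect"]) for d in robot.outline_of(f,t)])
g=robot.grab_frame("side");np.save("side1.npy",g,allow_pickle=True);cv2.imwrite("pics/side1.png",g["image"])
```

```text
1.85 [0.49794473 0.13438899 0.21064737] [-9.00091700e+01 -6.10368236e-02 -1.83550907e+01] -0.00010948977995707787 [-0.70627874  0.22560524 -0.21870953]
{'vertical_fov': 65.70646984690485, 'cx': 318.77884093373746, 'cy': 235.35040771397254, 'T_tool_cam': array([[-2.49993127e-04,  9.66008123e-01,  2.58511595e-01,
        -6.61474258e-02],
       [-3.80745940e-04, -2.58511676e-01,  9.66008058e-01,
        -1.63243107e-01],
       [ 9.99999896e-01,  1.43068135e-04,  4.32429813e-04,
         9.97934837e-05],
       [ 0.00000000e+00,  0.00000000e+00,  0.00000000e+00,
         1.00000000e+00]]), 'shot': 3}
[(0.78, [370.4, 187.0, 398.6, 269.1])]
```

View pics/w1.png

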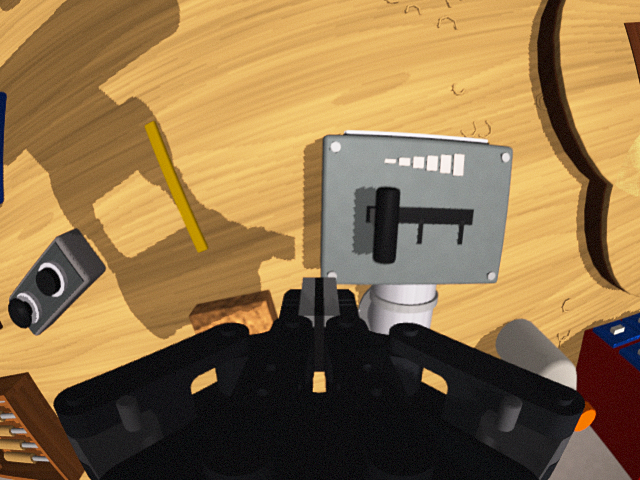

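The wrist view shows the lever bar at (385,225), the slot running right from it, and the shut fingertips at about (320,290) to its -y side. The station is at the left edge, near (55,280). Now to measure from this view.

```bash
cat >> h.py <<'E'
def wcloud(f,s):
    z=f["z_map"];H,W=z.shape; fl=H/2/np.tan(np.radians(f["vertical_fov"])/2)
    u,v=np.meshgrid(np.arange(W)-f["cx"],np.arange(H)-f["cy"]); r=np.hypot(u,v)+1e-9; th=r/fl
    t=np.tan(th); P=np.stack([u/r*t*z,v/r*t*z,z],-1); T=f["T_tool_cam"]
    P=P@T[:3,:3].T+T[:3,3]
    return P@R.from_euler("xyz",s["tcp_rot"],degrees=True).as_matrix().T+s["ee_pos"]
E
python3 - <<'E'
from h import *
f=np.load("w1.npy",allow_pickle=True).item();s=f["s"];P=wcloud(f,s)
print("bench",np.median(P[60:100,250:300],axis=(0,1)))
def rep(n,b,lo,hi):
    l,t,r,bb=b;Q=P[t:bb,l:r].reshape(-1,3);Q=Q[(Q[:,2]>lo)&(Q[:,2]<hi)]
    c=rectfit(Q);print(n,len(Q),c)
    d=(np.array(c[0])/1000-s["ee_pos"][:2]); Rm=R.from_euler("xyz",s["tcp_rot"],degrees=True).as_matrix()
    print("   tool x,z offset",np.round(1000*Rm.T@[d[0],d[1],0],1))
rep("handle",(360,180,405,275),.108,.13)
rep("valvetop",(318,125,520,290),.068,.076)
rep("station",(5,220,110,340),.043,.05)
rep("start",(5,220,110,340),.062,.07)
rep("stop",(5,220,110,340),.075,.086)
E
```

```text
bench [ 3.64381477e-01  1.32552123e-01 -4.48084378e-05]
handle 1827 (array([510.2, 181.6]), array([18.4, 55.8]), 71.2)
   tool x,z offset [-3.2 -0.  48.7]
valvetop 24692 (array([524.6, 216.6]), array([169.9, 134.4]), 70.7)
   tool x,z offset [-0.6 -0.  86.4]
station 2375 (array([ 480.5, -208.5]), array([ 64.1, 148.3]), 17.9)
   tool x,z offset [ 9.140e+01  2.000e-01 -3.309e+02]
start 485 (array([ 478.9, -202.9]), array([33.8, 89.3]), 20.3)
   tool x,z offset [ 8.810e+01  1.000e-01 -3.261e+02]
stop 351 (array([ 491.6, -239.9]), array([31.3, 33.7]), 87.1)
   tool x,z offset [ 1.118e+02  2.000e-01 -3.572e+02]
```

View pics/side1.png

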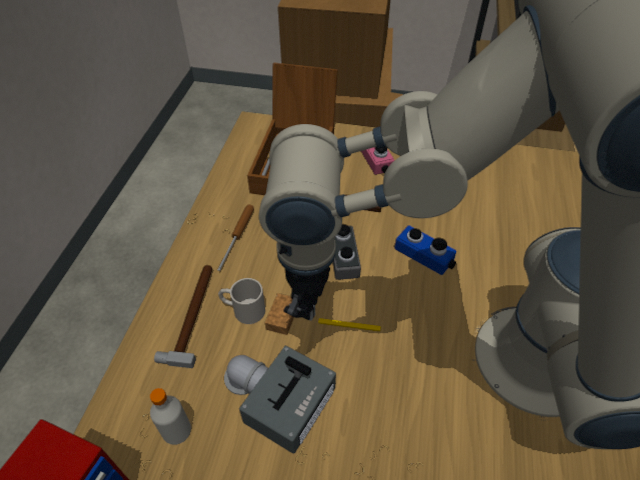

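Three views agree on the handle, at (0.510, 0.182), and on the station. Descending beside the handle.

Emit:
carry_out:
  series:
    - [[0, 0, 0], [-3, 40, 0], 0]
    - [[0, 0, 0], [-3, 80, 0], 0]
    - [[0, 0, 0], [-3, 105, 0], 0]
    - [[0, 0, 0], [-3, 120, 0], 0]
    - [[0, 0, 0], [-3, 120, 0], 0]
    - [[0, 0, 0], [-3, 120, 8], 0]
    - [[0, 0, 0], [-3, 120, 16], 0]
    - [[0, 0, 0], [-3, 120, 16], 0]

```text
clock: 3.0
ee_pos: [0.4984, 0.155, 0.0911]
tcp_rot: [-90.0, -0.0, -18.1]
contact_force: [1.1, -0.2, -0.4]
grip_width: 0.0002
```

Emit:
carry_out:
  series:
    - [[0, 0, 0], [0, 0, 6], 0]
    - [[0, 0, 0], [0, 0, 12], 0]
    - [[0, 0, 0], [0, 0, 18], 0]
    - [[0, 0, 0], [0, 0, 24], 0]
    - [[0, 0, 0], [0, 0, 30], 0]
    - [[0, 0, 0], [0, 0, 36], 0]
    - [[0, 0, 0], [0, 0, 42], 0]
    - [[0, 0, 0], [0, 0, 48], 0]
    - [[0, 0, 0], [0, 0, 48], 0]

```text
clock: 4.12
ee_pos: [0.5133, 0.2011, 0.0911]
tcp_rot: [-89.9, -0.0, -18.0]
contact_force: [1.4, -0.5, -0.5]
grip_width: -0.0003
```

```bash
cat >> h.py <<'E'
def wlook(n):
    s=robot.observe();f=robot.grab_frame("wrist");f["s"]=s;np.save(n+".npy",f,allow_pickle=True);cv2.imwrite(f"pics/{n}.png",f["image"])
    print(s["clock"],s["ee_pos"],s["tcp_rot"],s["contact_force"]);return f,s,wcloud(f,s)
E
python3 - <<'E'
from h import *
wlook("w2")
E
```

```text
4.125 [0.51332693 0.2010722  0.09108846] [-8.99494960e+01 -4.39439218e-02 -1.80323483e+01] [ 1.3684162  -0.4547303  -0.54888162]
```

View pics/w2.png

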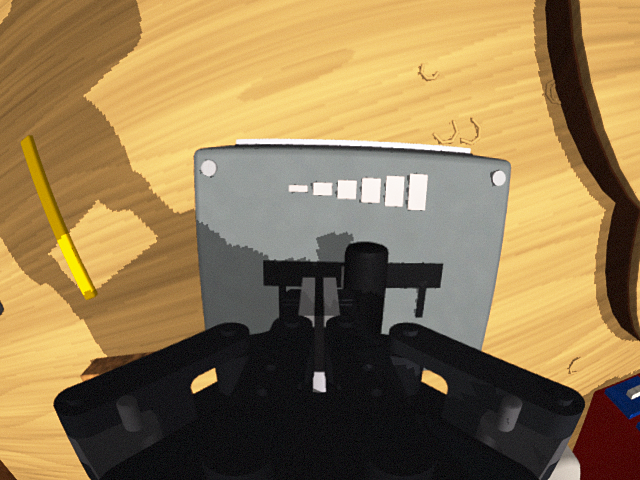

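The wrist view shows the lever bar at (365,290), pushed to about the half-open notch. I'll push on to the stop.

Emit:
carry_out:
  series:
    - [[0, 0, 0], [0, 0, 6], 0]
    - [[0, 0, 0], [0, 0, 12], 0]
    - [[0, 0, 0], [0, 0, 18], 0]
    - [[0, 0, 0], [0, 0, 24], 0]
    - [[0, 0, 0], [0, 0, 30], 0]
    - [[0, 0, 0], [0, 0, 34], 0]
    - [[0, 0, 0], [0, 0, 36], 0]

```text
clock: 5.05
ee_pos: [0.5244, 0.2354, 0.0911]
tcp_rot: [-90.0, -0.0, -18.0]
contact_force: [0.2, -0.6, 0.0]
grip_width: -0.0002
```

Emit:
carry_out:
  series:
    - [[0, 0, 0], [0, 0, 2], 0]
    - [[0, 0, 0], [0, 0, 3], 0]
    - [[0, 0, 0], [0, 0, 3], 0]

```text
clock: 5.42
ee_pos: [0.5253, 0.2381, 0.0911]
tcp_rot: [-90.0, -0.0, -18.0]
contact_force: [-0.4, 0.0, 0.8]
grip_width: -0.0001
```

Emit:
carry_out:
  series:
    - [[0, 0, 0], [0, 0, 2], 0]
    - [[0, 0, 0], [0, 0, 3], 0]
    - [[0, 0, 0], [0, 0, 3], 0]

```text
clock: 5.8
ee_pos: [0.5254, 0.2392, 0.0908]
tcp_rot: [-90.2, 0.0, -18.0]
contact_force: [-2.3, -16.3, 4.3]
grip_width: -0.0001
```

Run:
```python
from h import *
wlook("w3")
```

```text
5.8 [0.52538476 0.23920384 0.09084915] [-9.01513866e+01  1.86921776e-02 -1.80200172e+01] [ -2.31822011 -16.27023217   4.3178527 ]
```

View pics/w3.png

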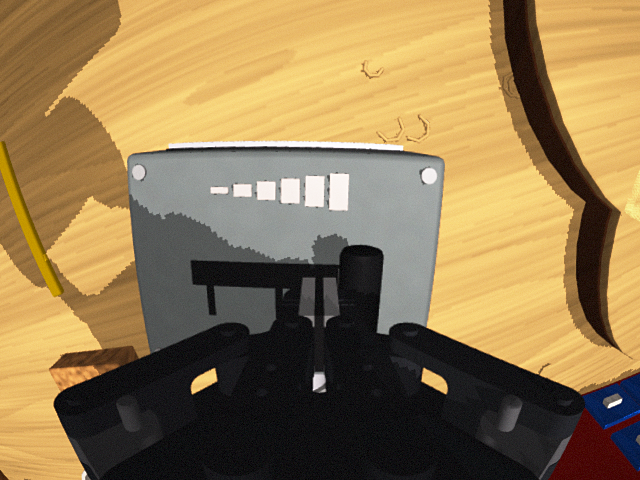

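The lever bar at (360,290) covers the end of the slot, and 16 N of resistance shows it is against the hard stop. I'll back off and rise 120 mm.

Emit:
carry_out:
  series:
    - [[0, 0, 0], [0, 0, 0], 0]
    - [[0, 0, 0], [0, 0, 0], 0]
    - [[0, 0, 0], [0, 0, -10], 0]
    - [[0, 0, 0], [0, 0, -25], 0]
    - [[0, 0, 0], [0, -20, -30], 0]
    - [[0, 0, 0], [0, -60, -30], 0]
    - [[0, 0, 0], [0, -100, -30], 0]
    - [[0, 0, 0], [0, -140, -30], 0]
    - [[0, 0, 0], [0, -140, -30], 0]

```text
clock: 6.98
ee_pos: [0.5175, 0.2107, 0.2338]
tcp_rot: [-90.0, -0.2, -18.0]
contact_force: [-0.4, -0.1, -0.6]
grip_width: 0.0003
```

Run:
```python
from h import *
f,s,P=wlook("w4")
o=robot.outline_of(f,"gate_handle");print([(d["p"],d["rect"]) for d in o])
l,t,r,b=[int(v) for v in o[0]["rect"]]
Q=P[t-5:b+5,l-5:r+5].reshape(-1,3);Q=Q[(Q[:,2]>.108)&(Q[:,2]<.13)];print(rectfit(Q))
Rm=R.from_euler("xyz",s["tcp_rot"],degrees=True).as_matrix()
print("view offset mm",1000*Rm.T@(np.array([.470-.02,-.175+.06,.21])-s["ee_pos"]))
```

```text
6.975 [0.51748701 0.21069536 0.23376116] [-89.97575333  -0.23118861 -18.04624202] [-0.35065109 -0.05533083 -0.62944502]
[(0.71, [364.9, 191.0, 391.2, 263.3])]
(array([535.2, 254. ]), array([18.4, 55.4]), 71.3)
view offset mm [  36.63207851   23.76926919 -330.58988026]
```

View pics/w4.png

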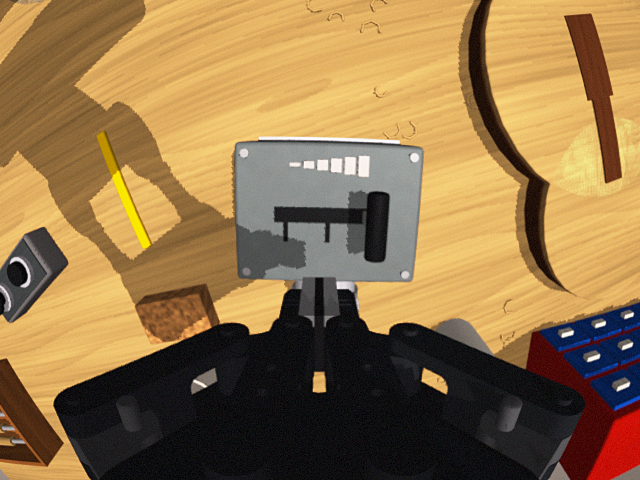

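Lever displacement measures 76.6 mm, so it is fully home. The wrist view shows the bar at (377,227), at the open end. Now I'll move to a viewing pose near the grey station.

Emit:
carry_out:
  series:
    - [[0, 0, 0], [8, 0, -40], 0]
    - [[0, 0, 0], [16, 0, -80], 0]
    - [[0, 0, 0], [24, 0, -120], 0]
    - [[0, 0, 0], [32, 0, -160], 0]
    - [[0, 0, 0], [40, 5, -200], 0]
    - [[0, 0, 0], [48, 10, -240], 0]
    - [[0, 0, 0], [58, 15, -280], 0]
    - [[0, 0, 0], [66, 20, -315], 0]
    - [[0, 0, 0], [70, 23, -335], 0]
    - [[0, 0, 0], [70, 23, -335], 0]

```text
clock: 8.32
ee_pos: [0.4775, -0.1308, 0.2071]
tcp_rot: [-90.1, 0.2, -18.2]
contact_force: [-0.5, 0.8, 0.4]
grip_width: -0.0001
```

Run:
```python
from h import *
f,s,P=wlook("w5")
Rm=R.from_euler("xyz",s["tcp_rot"],degrees=True).as_matrix()
def rep(n,m):
    Q=P[m];c=rectfit(Q);print(n,len(Q),c,np.round(np.median(Q,0),4));return c
o=robot.outline_of(f,"station");print([(d["p"],d["rect"]) for d in o])
for t in ["start_top","stop_top"]:
    for d in robot.outline_of(f,t): print(t,d["p"],d["rect"],np.round(np.median(P[d["pixels"]],0),4))
near=np.hypot(P[...,0]-.481,P[...,1]+.208)<.12
c=rep("top",near&(P[...,2]>.043)&(P[...,2]<.05)&(np.arange(480)[:,None]<330))
d=np.hypot(P[...,0]-.470,P[...,1]+.175)<.03
st=rep("start",d&(P[...,2]>.0655)&(P[...,2]<.072))
d=np.hypot(P[...,0]-.4915,P[...,1]+.241)<.035
rep("stop",d&(P[...,2]>.075)&(P[...,2]<.09))
print("to start",1000*Rm.T@(np.array([st[0][0]/1e3,st[0][1]/1e3,.067])-s["ee_pos"]))
```

```text
8.325 [ 0.47751602 -0.13076318  0.20708715] [-90.136381     0.16674861 -18.16961999] [-0.47344955  0.75970875  0.40006714]
[(0.7, [0.0, 127.0, 36.9, 186.3]), (0.6, [91.0, 1.2, 179.8, 137.5]), (0.59, [2.4, 258.7, 21.4, 341.9]), (0.57, [164.3, 167.9, 322.0, 304.3])]
start_top 0.8 [248.0, 208.9, 285.5, 244.8] [ 0.469  -0.1755  0.0668]
start_top 0.78 [90.7, 79.5, 126.0, 109.9] [ 0.3058 -0.2734  0.0666]
stop_top 0.73 [96.0, 1.1, 134.5, 38.1] [ 0.2464 -0.2416  0.0778]
stop_top 0.67 [181.5, 249.0, 224.8, 288.5] [ 0.4892 -0.2398  0.078 ]
top 6335 (array([ 480.5, -210.1]), array([ 64.5, 148.7]), 17.4) [ 0.4737 -0.2017  0.0476]
start 991 (array([ 469.8, -176.6]), array([30.9, 30.4]), 33.2) [ 0.4697 -0.1764  0.0669]
stop 1071 (array([ 491.1, -243.2]), array([34.9, 35.5]), 82.1) [ 0.4899 -0.2413  0.0786]
to start [  7.36973292 140.17528603 -45.62384687]
```

View pics/w5.png

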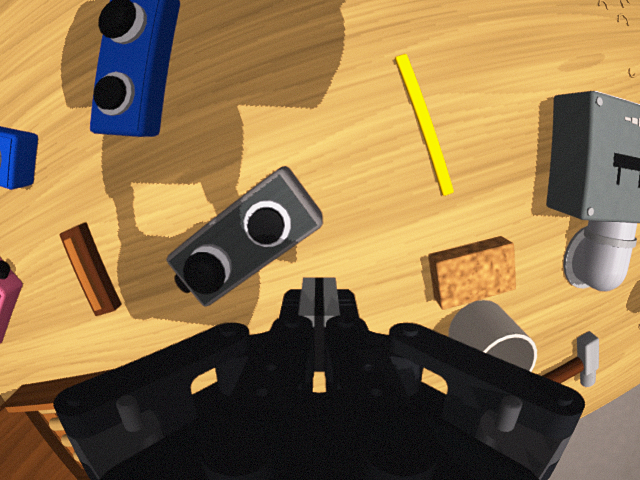

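The grey station shows at (245,235), with the flat start disc in its metal ring at (267,224) and the mushroom at (207,270), next to the gland. The start centre is (0.4697, -0.1765, 0.067), which fits the given height. Moving above it.

Emit:
carry_out:
  series:
    - [[0, 0, 0], [4, 20, -25], 0]
    - [[0, 0, 0], [7, 50, -45], 0]
    - [[0, 0, 0], [7, 90, -45], 0]
    - [[0, 0, 0], [7, 120, -45], 0]
    - [[0, 0, 0], [7, 128, -45], 0]
    - [[0, 0, 0], [7, 130, -45], 0]
    - [[0, 0, 0], [7, 130, -45], 0]

```text
clock: 9.4
ee_pos: [0.4716, -0.1743, 0.0792]
tcp_rot: [-90.1, -0.0, -18.0]
contact_force: [-0.0, 0.2, 0.7]
grip_width: 0.0001
```

Run:
```python
from h import *
wlook("w6")
```

```text
9.4 [ 0.47162497 -0.17432707  0.07923092] [-9.01450648e+01 -2.74251795e-02 -1.79835712e+01] [-0.03711744  0.24926525  0.66126484]
```

View pics/w6.png

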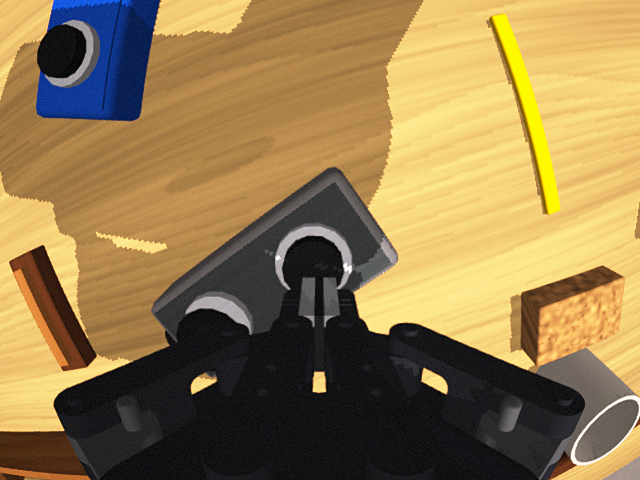

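The tips are at (320,290), over the start disc and about 3 mm off centre, with the mushroom clear at (210,330). I'll correct that and press gently.

Emit:
carry_out:
  series:
    - [[0, 0, 0], [-1, 0, -3], 0]
    - [[0, 0, 0], [-1, 6, -3], 0]
    - [[0, 0, 0], [-1, 12, -3], 0]
    - [[0, 0, 0], [-1, 15, -3], 0]
    - [[0, 0, 0], [-1, 17, -3], 0]
    - [[0, 0, 0], [-1, 18, -3], 0]
    - [[0, 0, 0], [-1, 18, -3], 0]

```text
clock: 10.32
ee_pos: [0.4698, -0.177, 0.0613]
tcp_rot: [-90.1, -0.0, -18.0]
contact_force: [0.9, 0.5, -0.1]
grip_width: -0.0
```

No force is showing yet, so I'll continue in 1 mm steps.

Emit:
carry_out:
  series:
    - [[0, 0, 0], [0, 1, 0], 0]
    - [[0, 0, 0], [0, 1, 0], 0]

```text
clock: 10.58
ee_pos: [0.4697, -0.177, 0.0603]
tcp_rot: [-90.1, -0.0, -18.0]
contact_force: [-0.3, 0.8, 0.0]
grip_width: 0.0
```

Run:
```python
from h import *
f,s,P=wlook("w7")
s=robot.observe();print(s["contact_force"],s["moment"])
cv2.imwrite("pics/w7c.png",cv2.resize(f["image"][150:370,150:430],None,fx=2.5,fy=2.5))
```

```text
10.575 [ 0.46974867 -0.17695724  0.06025817] [-9.01452840e+01 -3.45087849e-02 -1.79880223e+01] [-0.28388164  0.82394718  0.02172345]
[-0.14739071  0.26144206  0.21999348] [ 0.02458608  0.06154541 -0.02892274]
```

View pics/w7c.png

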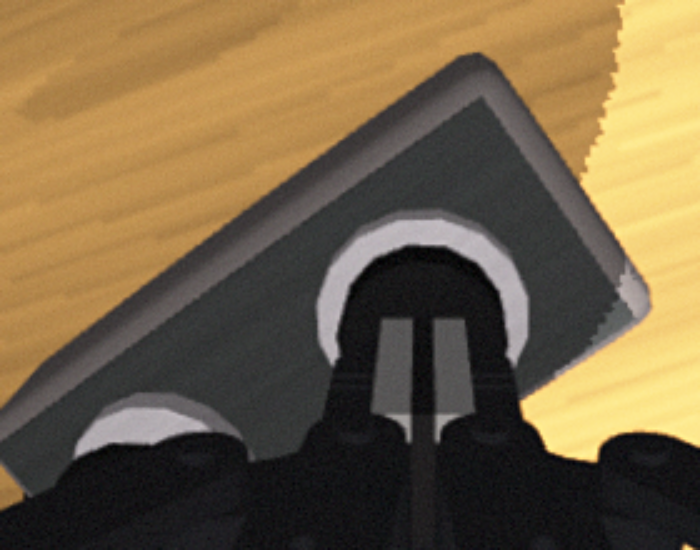

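Emit:
carry_out:
  series:
    - [[0, 0, 0], [0, 1, 0], 0]
    - [[0, 0, 0], [0, 1, 0], 0]

```text
clock: 10.88
ee_pos: [0.4698, -0.177, 0.0592]
tcp_rot: [-90.1, -0.0, -18.0]
contact_force: [0.2, -0.2, 0.8]
grip_width: -0.0
```

Emit:
carry_out:
  series:
    - [[0, 0, 0], [0, 1, 0], 0]
    - [[0, 0, 0], [0, 1, 0], 0]

```text
clock: 11.12
ee_pos: [0.4697, -0.1769, 0.0581]
tcp_rot: [-90.1, -0.0, -18.0]
contact_force: [0.0, 0.3, -0.6]
grip_width: 0.0003
```

Run:
```python
from h import *
f=np.load("w7.npy",allow_pickle=True).item();P=wcloud(f,f["s"])
for c in (300,310,318,322,330,338):
    print(c,[(r,*np.round(P[r,c]*1000).astype(int)) for r in range(235,320,8)])
g=robot.grab_frame("side");cv2.imwrite("pics/side2.png",cv2.resize(g["image"][180:320,250:430],None,fx=4,fy=4))
G=cloud(g);print(np.round(G[245:262:2,338:358:3,2]*1000))
g=robot.grab_frame("scene");cv2.imwrite("pics/scene2.png",cv2.resize(g["image"][180:290,230:390],None,fx=4.5,fy=4.5))
```

```text
300 [(235, np.int64(449), np.int64(-180), np.int64(48)), (243, np.int64(450), np.int64(-180), np.int64(56)), (251, np.int64(454), np.int64(-181), np.int64(54)), (259, np.int64(455), np.int64(-181), np.int64(66)), (267, np.int64(458), np.int64(-182), np.int64(67)), (275, np.int64(462), np.int64(-183), np.int64(67)), (283, np.int64(466), np.int64(-184), np.int64(66)), (291, np.int64(460), np.int64(-181), np.int64(90)), (299, np.int64(460), np.int64(-181), np.int64(98)), (307, np.int64(457), np.int64(-179), np.int64(112)), (315, np.int64(457), np.int64(-179), np.int64(117))]
310 [(235, np.int64(450), np.int64(-175), np.int64(50)), (243, np.int64(452), np.int64(-175), np.int64(56)), (251, np.int64(454), np.int64(-176), np.int64(61)), (259, np.int64(456), np.int64(-176), np.int64(67)), (267, np.int64(459), np.int64(-178), np.int64(67)), (275, np.int64(463), np.int64(-179), np.int64(66)), (283, np.int64(457), np.int64(-176), np.int64(93)), (291, np.int64(457), np.int64(-176), np.int64(100)), (299, np.int64(458), np.int64(-176), np.int64(105)), (307, np.int64(457), np.int64(-176), np.int64(
[... 2021 characters left out ...]
.int64(463), np.int64(-166), np.int64(67)), (275, np.int64(467), np.int64(-167), np.int64(67)), (283, np.int64(471), np.int64(-168), np.int64(67)), (291, np.int64(465), np.int64(-167), np.int64(90)), (299, np.int64(465), np.int64(-168), np.int64(96)), (307, np.int64(460), np.int64(-167), np.int64(112)), (315, np.int64(461), np.int64(-167), np.int64(118))]
[[ 50.  46. 100. 106.  98.  44.  -5.]
 [ 46.  46.  91. 100.  84.  45.  41.]
 [ 44.  65.  67.  92.  64.  49.  44.]
 [ 47.  65.  67.  69.  65.  55.  42.]
 [ 54.  70.  65.  66.  66.  52.  45.]
 [ 51.  61.  63.  65.  62.  55.  46.]
 [ 47.  55.  55.  60.  56.  52.  48.]
 [ 50.  55.  55.  58.  52.  46.  49.]
 [ 49.  46.  47.  50.  46.  45.  48.]]
```

View pics/side2.png

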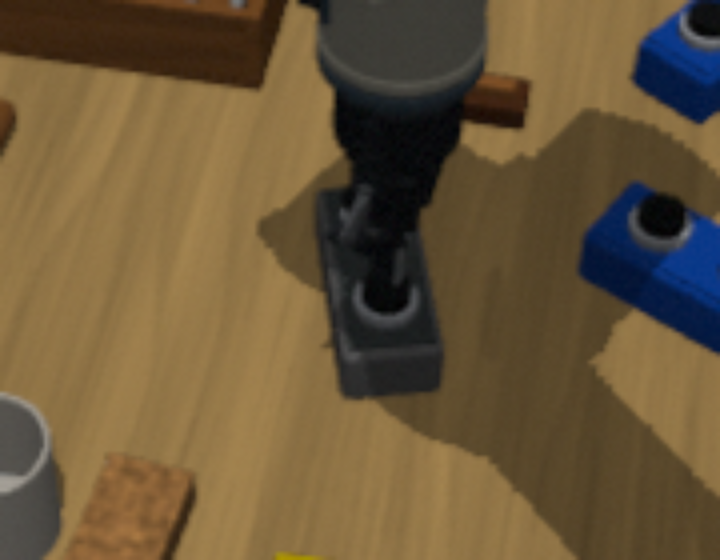

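View pics/scene2.png

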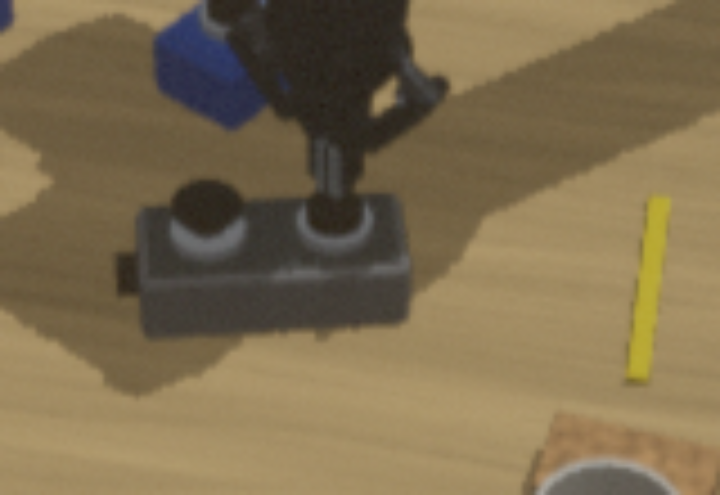

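The w7 depth shows the disc still at 67 mm, so it is unpressed. The visible front edge of the fingers ends about 20 mm above the nominal TCP, so contact just hasn't happened yet. Before going lower I'll check how much clearance the knuckles have over the mushroom.

Run:
```python
from h import *
s=robot.observe();f=robot.grab_frame("wrist");P=wcloud(f,s)
m=(np.hypot(P[...,0]-.469,P[...,1]+.176)<.2)&(P[...,2]>.07)
Rm=R.from_euler("xyz",s["tcp_rot"],degrees=True).as_matrix()
L=(P-s["ee_pos"])@Rm*1000
row=np.arange(480)[:,None]
mm=(f["z_map"]>0)&(f["z_map"]<.25)&(row>270)
for a in range(-100,101,10):
    k=mm&(L[...,2]>=a)&(L[...,2]<a+10)&(L[...,1]<-12)
    q=L[k]; 
    if len(q): i=q[:,1].argmax(); print(a,len(q),np.round(q[i]),np.round(np.percentile(q[:,1],98)))
print("button",np.median(P[265:280,305:330,2]), "mushroom in tool",Rm.T@(np.array([.4905,-.2425,.081])-s["ee_pos"])*1000)
cv2.imwrite("pics/w8c.png",cv2.resize(f["image"][200:420,150:450],None,fx=2.5,fy=2.5))
```

```text
-80 10 [ 28. -12. -71.] -13.0
-70 236 [ 23. -12. -66.] -13.0
-60 2993 [ 21. -12. -56.] -21.0
-50 5278 [ 42. -21. -50.] -85.0
-40 6014 [-13. -67. -30.] -73.0
-30 4946 [ -7. -62. -22.] -69.0
-20 5238 [ -8. -27. -11.] -39.0
-10 8833 [-11. -25.  -3.] -33.0
0 8709 [-12. -25.   4.] -33.0
10 5417 [ -7. -27.  11.] -38.0
20 4874 [ -7. -63.  21.] -69.0
30 5981 [-13. -67.  30.] -73.0
40 5287 [-12. -79.  40.] -86.0
50 2837 [-12. -91.  51.] -96.0
60 84 [ -12. -103.   61.] -105.0
button 0.06714621228231762 mushroom in tool [ 39.99811341 -22.60386158 -55.97330615]
```

View pics/w8c.png

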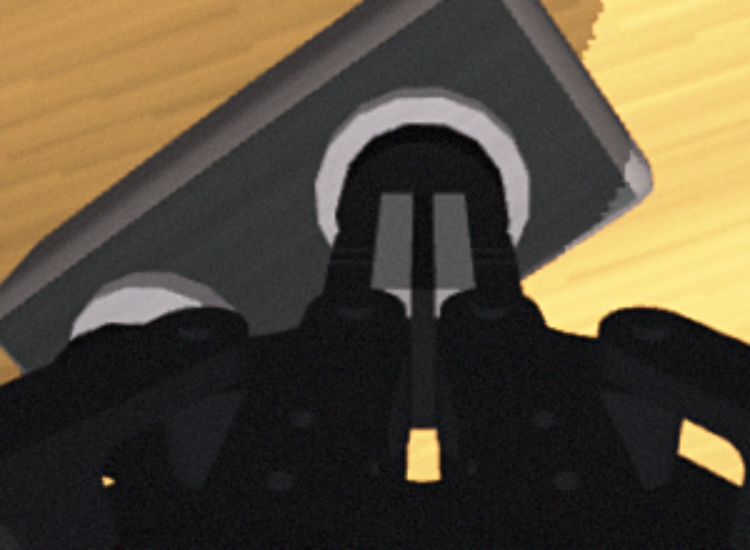

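The disc is still up at 67 mm. The knuckles' lowest points are 62 mm or more behind the TCP. Even 22 mm lower, the mushroom top would be about 20 mm clear of them. I'll continue down in small steps while watching the force.

Emit:
carry_out:
  series:
    - [[0, 0, 0], [0, 1, 0], 0]
    - [[0, 0, 0], [0, 2, 0], 0]
    - [[0, 0, 0], [0, 3, 0], 0]
    - [[0, 0, 0], [0, 3, 0], 0]

```text
clock: 11.78
ee_pos: [0.4697, -0.1769, 0.0551]
tcp_rot: [-90.1, -0.0, -18.0]
contact_force: [0.3, -0.6, -0.4]
grip_width: -0.0001
```

Emit:
carry_out:
  series:
    - [[0, 0, 0], [0, 1, 0], 0]
    - [[0, 0, 0], [0, 2, 0], 0]
    - [[0, 0, 0], [0, 3, 0], 0]
    - [[0, 0, 0], [0, 3, 0], 0]

```text
clock: 12.28
ee_pos: [0.4696, -0.1769, 0.052]
tcp_rot: [-90.1, -0.0, -18.0]
contact_force: [0.6, 0.2, -0.7]
grip_width: 0.0001
```

Run:
```python
from h import *
f,s,P=wlook("w9")
d=(np.hypot(P[...,0]-.4695,P[...,1]+.1765)<.016)
print(np.round(np.median(P[262:279,300:335,2],axis=1),4))
cv2.imwrite("pics/w9c.png",cv2.resize(f["image"][200:420,150:450],None,fx=2.5,fy=2.5))
```

```text
12.275 [ 0.46960819 -0.17693886  0.05203817] [-9.01422467e+01 -9.72344904e-03 -1.79897140e+01] [ 0.57112374  0.15355285 -0.71526275]
[0.0662 0.0664 0.0667 0.0669 0.067  0.0668 0.0669 0.067  0.0671 0.0668
 0.0671 0.0665 0.0668 0.067  0.067  0.067  0.0779]
```

View pics/w9c.png

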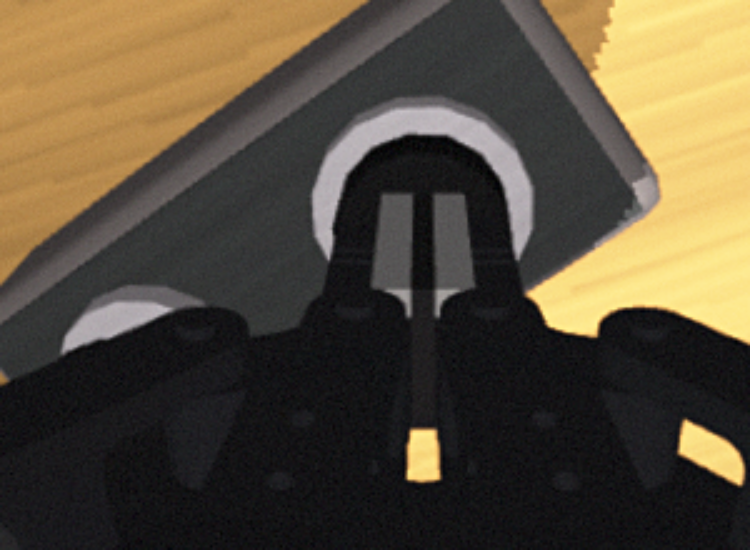

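Still unpressed. The finger edge reads 78 mm, so contact should come about 10 mm lower.

Emit:
carry_out:
  series:
    - [[0, 0, 0], [0, 2, 0], 0]
    - [[0, 0, 0], [0, 4, 0], 0]
    - [[0, 0, 0], [0, 6, 0], 0]
    - [[0, 0, 0], [0, 6, 0], 0]

```text
clock: 12.82
ee_pos: [0.4696, -0.1769, 0.046]
tcp_rot: [-90.1, -0.0, -18.0]
contact_force: [-0.5, -0.0, 2.1]
grip_width: 0.0003
```

Emit:
carry_out:
  series:
    - [[0, 0, 0], [0, 1, 0], 0]
    - [[0, 0, 0], [0, 2, 0], 0]
    - [[0, 0, 0], [0, 3, 0], 0]
    - [[0, 0, 0], [0, 3, 0], 0]

```text
clock: 13.32
ee_pos: [0.4696, -0.177, 0.0429]
tcp_rot: [-90.1, -0.0, -18.0]
contact_force: [-0.1, 0.6, 3.8]
grip_width: 0.0
```

Emit:
carry_out:
  series:
    - [[0, 0, 0], [0, 1, 0], 0]
    - [[0, 0, 0], [0, 2, 0], 0]
    - [[0, 0, 0], [0, 2, 0], 0]

```text
clock: 13.7
ee_pos: [0.4696, -0.1769, 0.0409]
tcp_rot: [-90.1, -0.0, -18.0]
contact_force: [-0.5, -0.2, 4.0]
grip_width: 0.0002
```

Run:
```python
from h import *
f,s,P=wlook("w10")
print(np.round(np.median(P[262:284,300:335,2],axis=1),4))
cv2.imwrite("pics/w10c.png",cv2.resize(f["image"][200:420,150:450],None,fx=2.5,fy=2.5))
```

```text
13.7 [ 0.46964454 -0.17693873  0.04090779] [-9.01380949e+01 -8.33097476e-03 -1.79912574e+01] [-0.52857649 -0.1788002   4.01845517]
[0.0562 0.0569 0.0584 0.0599 0.0606 0.0608 0.0609 0.0612 0.0615 0.0615
 0.0615 0.0615 0.0616 0.0618 0.0616 0.0615 0.0667 0.0679 0.0691 0.0702
 0.0711 0.0724]
```

View pics/w10c.png

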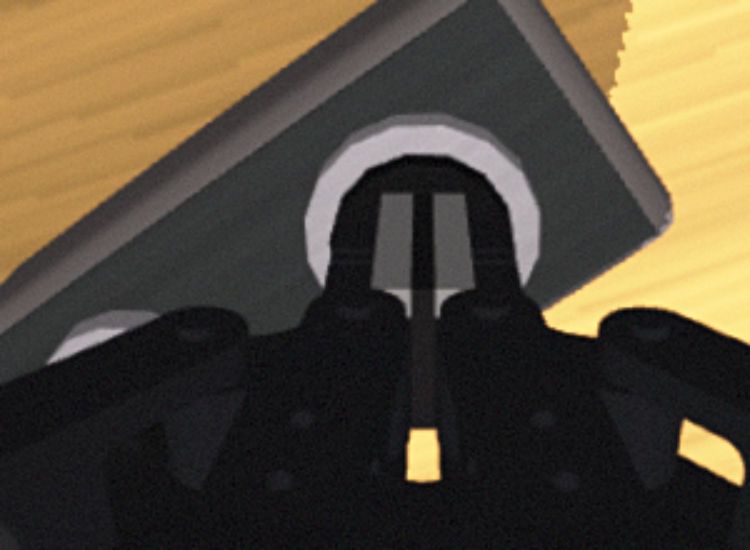

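The force is now building (4 N) and the disc is down to 61.6 mm, about 5.3 mm of travel. One more 1 mm step should bottom it.

Emit:
carry_out:
  series:
    - [[0, 0, 0], [0, 1, 0], 0]
    - [[0, 0, 0], [0, 1, 0], 0]
    - [[0, 0, 0], [0, 1, 0], 0]

```text
clock: 14.12
ee_pos: [0.4697, -0.177, 0.0402]
tcp_rot: [-90.1, -0.0, -18.0]
contact_force: [-2.1, 1.2, 11.4]
grip_width: -0.0002
```

Run:
```python
from h import *
f,s,P=wlook("w11")
print(np.round(np.median(P[266:284,300:335,2],axis=1),4))
```

```text
14.125 [ 0.46969087 -0.1769695   0.04022128] [-9.01427433e+01 -2.46870280e-02 -1.79885290e+01] [-2.11410461  1.15086764 11.38583425]
[0.0597 0.0602 0.0606 0.0609 0.0608 0.0608 0.0609 0.0609 0.061  0.0608
 0.0607 0.0609 0.066  0.0672 0.0683 0.0694 0.0707 0.0717]
```

The button is bottomed: the disc is at 61 mm (6 mm of travel) and the force jumped to 11 N. Releasing straight up and clear.

Emit:
carry_out:
  series:
    - [[0, 0, 0], [0, -5, 0], 0]
    - [[0, 0, 0], [0, -15, 0], 0]
    - [[0, 0, 0], [0, -40, 0], 0]
    - [[0, 0, 0], [0, -80, 0], 0]
    - [[0, 0, 0], [0, -120, 0], 0]
    - [[0, 0, 0], [0, -160, 0], 0]
    - [[0, 0, 0], [0, -185, 30], 0]
    - [[0, 0, 0], [0, -185, 45], 0]
    - [[0, 0, 0], [0, -185, 45], 0]

```text
clock: 15.3
ee_pos: [0.4834, -0.1329, 0.2248]
tcp_rot: [-90.1, 0.0, -17.9]
contact_force: [0.1, -0.5, -0.6]
grip_width: -0.0003
```

Run:
```python
from h import *
f,s,P=wlook("w12")
def rep(n,c,r,lo,hi):
    m=(np.hypot(P[...,0]-c[0],P[...,1]-c[1])<r)&(P[...,2]>lo)&(P[...,2]<hi);m[300:]=0
    Q=P[m];print(n,len(Q),rectfit(Q) if len(Q)>4 else None,np.round(np.median(Q,0),4) if len(Q) else None)
rep("stationtop",(.481,-.208),.1,.043,.05)
rep("start",(.4695,-.1765),.014,.05,.09)
rep("stop",(.4905,-.2425),.015,.05,.1)
g=robot.grab_frame("side");G=cloud(g);cv2.imwrite("pics/side3.png",g["image"])
g0=np.load("side0.npy",allow_pickle=True).item()
Q=G[340:455,215:345].reshape(-1,3);Q=Q[(Q[:,2]>.1)&(Q[:,2]<.13)];print("handle",rectfit(Q))
```

```text
15.3 [ 0.48342896 -0.13289511  0.2247776 ] [-9.01435232e+01  1.00381902e-02 -1.79010017e+01] [ 0.07039571 -0.45240638 -0.6017046 ]
stationtop 5883 (array([ 480.5, -209.7]), array([ 64.3, 147.3]), 17.6) [ 0.4742 -0.2024  0.0476]
start 748 (array([ 469.5, -176.8]), array([27. , 27.6]), 70.5) [ 0.4694 -0.1765  0.0669]
stop 819 (array([ 490.2, -242.3]), array([29.2, 29. ]), 70.3) [ 0.4894 -0.2409  0.079 ]
handle (array([535.4, 255. ]), array([18.8, 55.7]), 72.4)
```

View pics/side3.png

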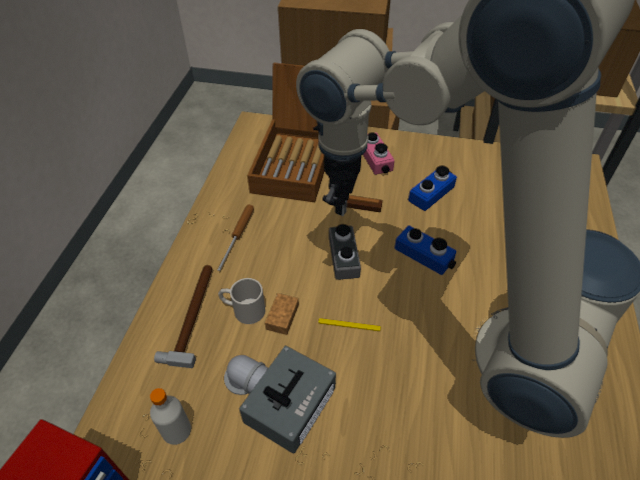

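View pics/w12.png

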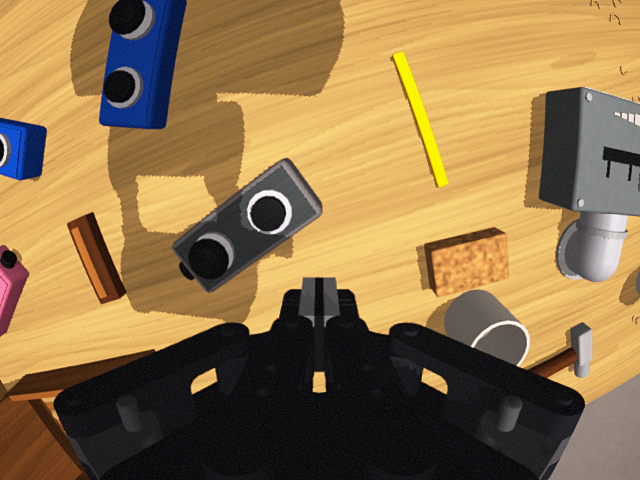

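The side view shows the lever at the open end (278,396), the station unmoved at (344,250), and the bystanders at their starting pixels. The arm is well clear of everything. In the wrist view both buttons are up, start at (268,212) and stop at (210,258). Handing in.

Run:
```python
from h import *
print(robot.hand_in())
```

```text
the job is handed in; nothing more can be done
None
```

I pushed the lever fully open with the shut fingertips. I then pressed the grey station's start button to the bottom and released it, and handed the job in at about 15 s of the 48 s. No verdict is reported, so the results below are from my own checks.

- **Lever:** it moved 76.6 mm, and 16 N of resistance showed it was against the hard stop. A last side view still had it at the open end.
- **Start button:** it went down 6 mm, with the force jumping to 11 N at the bottom. After release its top measured 66.9 mm, so it is back up.
- **Stop button:** it was not touched. Its top measured 79 mm after the job, against 78.6 mm before.
- **Station and bystanders:** the station's measured centre moved by less than 1 mm. The other things show at their starting pixels in the side view. I compared those by eye rather than measuring them.
- **Arm:** it ended at a TCP height of 0.225 m, touching nothing.

**Disagreements:**
- The fingertips first touched the button about 20 mm lower than the stated TCP implied. I found this by checking the button's height in the wrist view and then stepping down slowly.
- The fixed cameras and the wrist camera differed by up to about 7 mm on the station, so I used the close-up wrist measurements.

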